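# Feel for a spacer's blind hole on a pin, then hold it hole-up

### The job

One end of the square aluminium spacer has a blind hole and the other end is closed. Pick the spacer up, feel out the hole by gently pressing that end down over the upright feeler pin until the spacer sits fully on the pin's blue base, then turn it end for end and finish with the gripper holding it still, hole straight up, its middle at least 15 cm above the worktop and clear of the pin. Do not let go at the end, and leave the other things on the bench where they stand.

Things in the scene. Friction and masses are not known exactly. Their poses are not given: they have to be found in the camera images.
- spacer: loose aluminium block, 44x44 mm square, 66 mm long, about 0.2 kg, lying on a long side. Origin at its centre (22 mm above the worktop as it lies); x runs along its length and points out of the end with the blind hole (central, 22 mm wide, 36 mm deep). The other end is closed; both have four dark corner dots. Grip it across any two opposite long sides; all four are alike
- spacer_mouth (a point): centre of the hole's mouth, in the end face, 33 mm from the block's centre along its x axis
- feeler_stand: feeler pin fixed to the worktop: round blue base 72 mm across, 12 mm high, with an upright steel pin in its middle, 14 mm thick, 30 mm above the base (top at 42 mm; last 6 mm taper). Origin under the base at worktop height; z up. The hole goes down over the pin with 4 mm play all round until the spacer sits on the base; the closed end would stop on the pin
- pin_foot (a point): foot of the pin: centre of the base's top face, 12 mm above the worktop
- mouse: black computer mouse, 112x58x37 mm, on its mat; a loose bystander, origin under its centre; leave it alone
- spacer_box: small white card box, 33x49x34 mm; a loose bystander, origin under its centre; leave it alone
- vial: small clear vial with a blue cap, 25 mm across, 50 mm tall; a loose bystander, origin under its centre; leave it alone
- screwdriver: red-handled screwdriver lying down, 165 mm long; a loose bystander, origin under its centre; leave it alone
- die_base: round stepped steel die base, 54 mm across, 19 mm tall; a loose bystander, origin under its centre; leave it alone
Not all that is in view belongs to the job. Leave any green look-alike of the spacer alone.

How it is judged (in metres and radians):
On the way:
1. the hole has been felt: the spacer's hole is fully down over the feeler pin and pressed on its base (horizontal distance between spacer_mouth and pin_foot below 0.009 m and z of spacer_mouth in the frame of pin_foot below 0.005 m and angle between spacer's own x axis and vertical above 2.9 rad and contact force between spacer and feeler_stand above 1.5 N), for 0.2 s.
At the end, for the whole second after the job is handed in: The gripper holds the spacer still (slower than 30 mm/s and 0.3 rad/s) with its hole pointing up to within 0.2 rad, its centre more than 148 mm above the worktop, gripped with more than 1 N and not touching the feeler stand (angle between spacer's own x axis and vertical below 0.2 rad and height (world z) of spacer above 0.148 m and contact force between spacer and the fingers above 1 N and contact force between spacer and feeler_stand below 0.1 N and linear speed of spacer below 0.03 m/s and angular speed of spacer below 0.3 rad/s); the arm keeps its last pose, push and grip.
It fails at once if the spacer was pressed on the feeler stand with more than 80 N (contact force between spacer and feeler_stand above 80 N).
It fails at once if one of the bystanders was moved by more than 25 mm (distance of any of mouse, spacer_box, vial, screwdriver, die_base from where it was at the start of the episode above 0.025 m).
It also fails if it takes over 64 s, if anything falls off the work surface, if the arm or the gripper's body presses on something with over 40 N, if the wrist force passes 120 N, or if a joint passes its speed limit or range.

### The arm

A 6-joint arm with a two-finger parallel gripper is mounted at the origin on a cart in front of the work surface, level with it; the furniture and walls round the work are solid. World frame = base frame: x ahead of the robot, y to its left, z up, the work surface at z = 0. Lengths are in m, angles in degrees, forces in N, time in s.
With the tool pointing down it reaches from about 0.25 to 0.725 m from the base axis. Payload 9.7 kg.
Tool frame: the origin (TCP) lies between the finger pads; the fingertips stand 11 mm ahead of it and the grasp point (between the pads) lies 8 mm behind it; z points along the fingers, y is the line along which they close (so a half turn about z gives the same grasp; the last joint's range is limited). The gripper opens to 85 mm and grips with 20 to 120 N. Pads are 22 mm wide; open, the fingers measure 114 mm over their backs; the gripper's body (76 mm by 85 mm) begins 54 mm behind the grasp point. The pads swing forward as they close: fully open they stand 13 mm farther back than shut.
Start: joints at [-69.901, 4.979, 10.078, 95.1, 0, 90], TCP at [0.189, -0.517, 0.242] pointing down, gripper open.
Joint ranges: [-179.16, 179.16], [-48.56, 103.87], [-65.8, 70.77], [-126.05, 130.52], [-82.76, 87.17], [-180, 180]. Speed limits (degrees/s): [127.2, 127.2, 147.25, 180, 180, 180].

### API

Orientations are given as [roll, pitch, yaw] about the fixed x, y, z axes, in that order (R = Rz(yaw) Ry(pitch) Rx(roll)).
In Python, from workcell import monitor, cams, ticket gives the robot as it stands.
- The arm moves only by the tool carry_out, never from a script. Its argument "plan" is a list of rows, each an object with "travel": the shift along the world's x, y, z as a fraction of full scale, a list of three; "angular": the turn, a rotation vector about the world's x, y, z as a fraction of full scale, a list of three; "grip": the gripper's target within -1 to 1 (fully open at 1, half-way at 0, shut at -1). In form: [{"travel": [x, y, z], "angular": [ax, ay, az], "grip": grip}, ...]. A call has 1 to 8 rows; each row is the pose to reach, as a shift and turn from the pose commanded when the call began; what a row does not reach only later rows make up. Full scale, the value 1, is 300 mm for a shift and 0.5 rad for a turn. A row lasts 1/12 s, in which the tool goes at most 41.7 mm and 7.16 degrees, less where a joint would pass 70% of its speed; a pose out of reach is approached as far as the arm can. A call with a number of a shift or a turn outside -1 to 1 is refused whole. A call with a gripper value outside its range is refused whole. The fingers move at their own pace and stop on an object; "grip_force" is the grip in N (left out, the last holds). Time passes only in rows, so rows that repeat a pose let the fingers close. It gives the time, the measured TCP pose, the force, the opening and the grip force at its end, in the units of the state.
- monitor.get_obs(): the state, without advancing time (a new reading comes with each control period).
- cams.camera(name): name is "side" or "top"; returns a dict with "frame" (480x640x3 uint8, red, green, blue), "mtx" (3x3 intrinsics, pixels), "view" (4x4, takes a point from world to camera coordinates). Camera axes: x right, y up, looking along -z (the intrinsics and any distortion apply to the point x, -y, -z); pixel columns grow to the right and rows downward; lengths in m; the calibration is good to about 2 mm. A picture is of the moment at which its call begins. There is no depth.
- ticket.job_done(): hands the job in; it is judged then, once.
The state is a dict: "time": time; "q": joint angles; "qd": joint speeds; "joint_efforts": joint torques, N m; "ee_pos": TCP position; "tcp_rot": TCP orientation; "wrist_force": force on the tool from outside, world axes, zero at the start; "torque": the same for the moment, N m; "opening": finger opening in m; "grasp_force": force on a finger pad.
Only numpy, scipy, OpenCV 4.12 (cv2) and the standard library are available. Lean on these libraries where they do the work, as an engineer would, in place of code of your own. Each camera call takes 0.05 s, during which the arm holds its last target. There are 200 camera calls.

## Working session

There is one attempt and no reset: what is moved stays moved. The work goes in short steps, Python scripts to look and compute and a tool call to move; the robot and the scene stay as the last step left them, time stands still between calls to the robot, and variables do not carry over. Pictures are saved under pics/ and viewed, at most 10 in all, crops included, and the job is handed in when it is done.

Besides the shell and the picture viewer there is one more tool, called after "Call:" as name(argument=value, ...) on one line, values as JSON. carry_out: Moves the arm, as the interface text tells. Its arguments: {"type":"object","properties":{"plan":{"type":"array","items":{"type":"object","properties":{"travel":{"type":"array","items":{"type":"number"}},"angular":{"type":"array","items":{"type":"number"}},"grip":{"type":"number"}}}},"grip_force":{"type":"number"}},"required":["plan"]}

```bash
mkdir -p pics; cat > h.py <<'E'
import numpy as np,cv2
from workcell import monitor,cams,ticket
def shot(n,f):
    c=cams.camera(n); cv2.imwrite('pics/'+f,c['frame'][:,:,::-1]); np.savez('pics/'+f[:-4]+'.npz',frame=c['frame'],mtx=c['mtx'],view=c['view']); return c
def ray(c,u,v):
    d=np.linalg.inv(c['mtx'])@[u,v,1]; d=d*[1,-1,-1]
    R=c['view'][:3,:3]; t=c['view'][:3,3]
    return -R.T@t, R.T@d
def onz(c,u,v,z):
    o,d=ray(c,u,v); return o+d*(z-o[2])/d[2]
def proj(c,p):
    q=c['view'][:3,:3]@p+c['view'][:3,3]; q=c['mtx']@(q*[1,-1,-1]); return q[:2]/q[2]
E
python3 - <<'E'
from h import *
for n in('top','side'):
    c=shot(n,n+'0.png'); print(n,c['mtx'].round(1).tolist(),ray(c,320,240),[k for k in c])
print(monitor.get_obs())
E
```

```text
top [[578.3, 0.0, 317.4], [0.0, 578.3, 239.5], [0.0, 0.0, 1.0]] (array([0.42837448, 0.10799156, 1.4733382 ]), array([ 0.10637243, -0.00949491, -0.99429178])) ['frame', 'mtx', 'view']
side [[503.3, 0.0, 321.3], [0.0, 503.3, 244.5], [0.0, 0.0, 1.0]] (array([0.14139006, 0.74135343, 0.79415602]), array([ 0.41657203, -0.59431274, -0.68800146])) ['frame', 'mtx', 'view']
{'time': 0.1, 'q': array([-6.99010511e+01,  5.00558745e+00,  1.00414811e+01,  9.50989602e+01,
        9.64218542e-04,  8.99983943e+01]), 'qd': array([-0.06118356,  0.00243736,  0.10863766,  0.04719733, -0.03401248,
       -0.02897846]), 'joint_efforts': array([ 6.22570333e-04, -5.21560764e+01,  4.65654767e+01,  1.60615111e-02,
       -1.78205248e-06, -3.03121078e-05]), 'ee_pos': array([ 0.18894688, -0.51633754,  0.24169889]), 'tcp_rot': array([-1.79936933e+02, -9.65985368e-04,  2.01005536e+01]), 'wrist_force': array([-0.30267304, -0.20422359, -0.05268188]), 'torque': array([-0.04331631, -0.03910792, -0.00876786]), 'grasp_force': 0.0, 'opening': 0.08550608443250274}
```

View pics/top0.png

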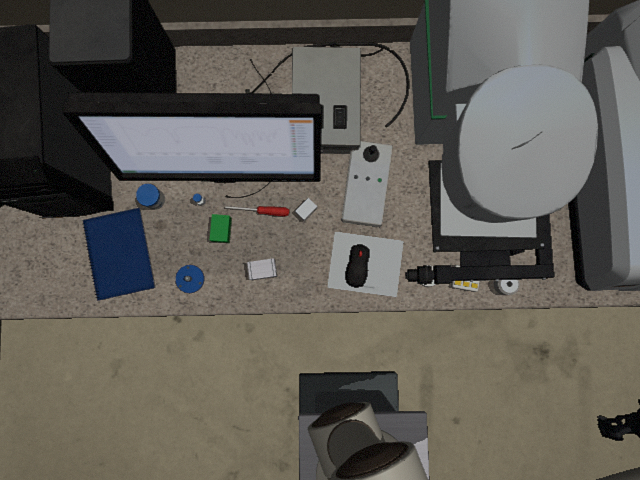

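View pics/side0.png

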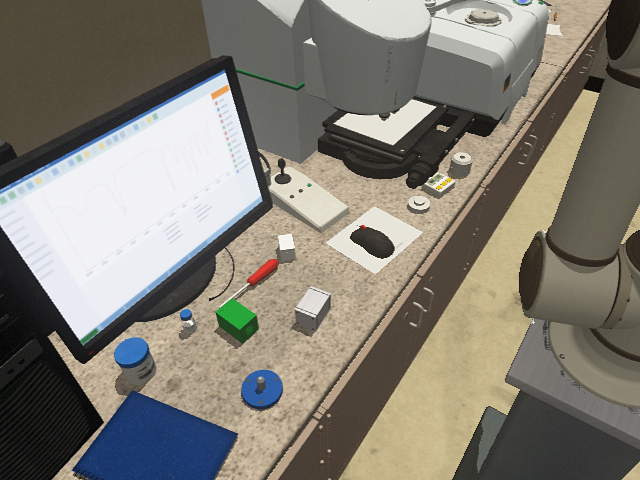

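Candidates: silver block at top (261,269) / side (313,308); green block at top (220,229) is the look-alike; white card box at top (305,209). The silver 44x66 one fits the spacer. I'll check it in an enlarged crop and measure.

```bash
python3 - <<'E'
from h import *
t=dict(np.load('pics/top0.npz'));s=dict(np.load('pics/side0.npz'))
a=t['frame'][250:290,235:285];b=s['frame'][280:335,285:340]
z=lambda i:cv2.resize(i,(400,400*i.shape[0]//i.shape[1]),interpolation=cv2.INTER_CUBIC)
A,B=z(a),z(b);H=max(len(A),len(B));P=lambda i:np.pad(i,((0,H-len(i)),(0,0),(0,0)))
cv2.imwrite('pics/crop0.png',np.hstack([P(A),P(B)])[:,:,::-1])
# stand: blue mask
for c,(u,v,r) in((t,(189,279,22)),(s,(262,389,30))):
    h=cv2.cvtColor(c['frame'],cv2.COLOR_RGB2HSV); m=cv2.inRange(h,(95,110,60),(125,255,255))
    k=np.zeros_like(m);k[v-r:v+r,u-r:u+r]=1;m*=k
    cs=max(cv2.findContours(m,0,2)[0],key=cv2.contourArea); hull=cv2.convexHull(cs)[:,0]
    e=cv2.fitEllipse(cv2.convexHull(cs)); print('stand',e,onz(c,*e[0],.012).round(4),onz(c,*e[0],.008).round(4))
# spacer top view
h=cv2.cvtColor(t['frame'],cv2.COLOR_RGB2HSV); print(h[262:278:4,245:278:3,1:].tolist())
E
```

```text
stand ((189.18704223632812, 278.55218505859375), (27.5605525970459, 28.102420806884766), 48.840187072753906) [0.4935 0.4258 0.012 ] [0.4936 0.4267 0.008 ]
stand ((261.5867004394531, 388.93536376953125), (37.932804107666016, 41.46588897705078), 55.663360595703125) [0.4902 0.4307 0.012 ] [0.4919 0.4291 0.008 ]
[[[39, 111], [6, 158], [6, 167], [5, 168], [8, 165], [5, 165], [5, 162], [3, 161], [5, 160], [5, 140], [33, 85]], [[46, 55], [3, 165], [5, 158], [3, 163], [6, 163], [5, 163], [6, 164], [9, 165], [2, 164], [6, 122], [5, 95]], [[38, 60], [10, 127], [7, 143], [6, 167], [6, 165], [6, 164], [5, 168], [5, 169], [3, 165], [4, 135], [2, 128]], [[36, 63], [15, 86], [4, 122], [5, 163], [2, 167], [9, 170], [6, 168], [2, 166], [3, 167], [3, 159], [2, 164]]]
```

View pics/crop0.png

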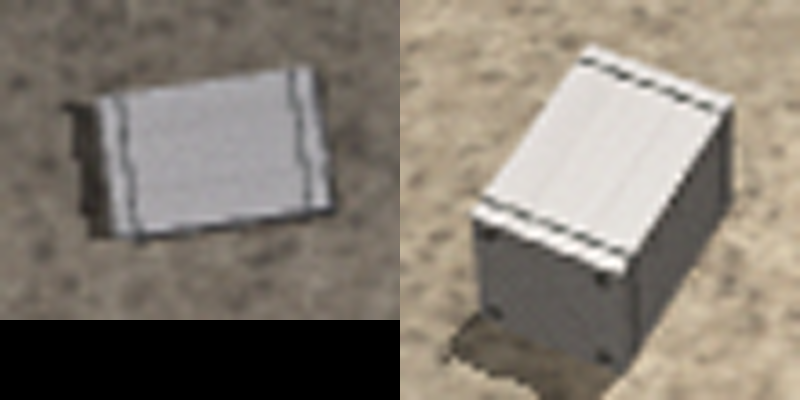

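Side crop: the spacer's +y end (side px ~(303,318)) shows four corner dots and no hole, so the hole is at the -y end. Silver, non-green: this is the spacer. The stand is around (0.492, 0.428).

```bash
python3 - <<'E'
from h import *
t=dict(np.load('pics/top0.npz'));s=dict(np.load('pics/side0.npz'))
for c,P in((t,[(247.25,261.9),(274.75,258.5),(276.25,276.25),(249.75,280)]),(s,[(311.1,286.2),(330.8,293.75),(315.9,317.1),(295.3,309.2)])):
    Q=np.array([onz(c,*p,.044) for p in P])[:,:2]; print(Q.round(4).tolist(),'c',Q.mean(0).round(4),'edges',np.linalg.norm(np.roll(Q,-1,0)-Q,axis=1).round(4),np.degrees([np.arctan2(*(b-a)[::-1]) for a,b in zip(Q,np.roll(Q,-1,0))]).round(1))
for n,u,v in(('green',220,229),('box',305,209),('screw',273,211),('mouse',357,265),('vial',198,200),('edge',300,315)): print(n,onz(t,u,v,.03).round(3))
E
```

```text
[[0.5303, 0.2755], [0.5374, 0.2073], [0.4934, 0.2042], [0.4855, 0.2696]] c [0.5117 0.2391] edges [0.0685 0.0441 0.0659 0.0452] [ -84.1 -175.9   96.9    7.4]
[[0.536, 0.2129], [0.4927, 0.2079], [0.4848, 0.2709], [0.5281, 0.2768]] c [0.5104 0.2421] edges [0.0436 0.0634 0.0437 0.0644] [-173.4   97.2    7.8  -82.9]
green [0.616 0.345 0.03 ]
box [0.662 0.13  0.03 ]
screw [0.659 0.211 0.03 ]
mouse [0.518 0.003 0.03 ]
vial [0.691 0.4   0.03 ]
edge [0.397 0.148 0.03 ]
```

Call:
carry_out(plan=[{"travel": [0.353, 0.885, -0.05], "angular": [0, 0, 0.894], "grip": 1}, {"travel": [0.353, 0.885, -0.05], "angular": [0, 0, 0.894], "grip": 1}, {"travel": [0.353, 0.885, -0.05], "angular": [0, 0, 0.894], "grip": 1}, {"travel": [0.353, 0.885, -0.05], "angular": [0, 0, 0.894], "grip": 1}, {"travel": [0.353, 0.885, -0.05], "angular": [0, 0, 0.894], "grip": 1}, {"travel": [0.353, 0.885, -0.05], "angular": [0, 0, 0.894], "grip": 1}, {"travel": [0.353, 0.885, -0.05], "angular": [0, 0, 0.894], "grip": 1}, {"travel": [0.353, 0.885, -0.05], "angular": [0, 0, 0.894], "grip": 1}])

```text
time: 0.77
ee_pos: [0.2962, -0.2464, 0.2272]
tcp_rot: [-180.0, -0.1, 46.0]
wrist_force: [-1.2, -0.2, 0.6]
opening: 0.0853
grasp_force: 0.0
```

Call:
carry_out(plan=[{"travel": [0.353, 0.885, 0], "angular": [0, 0, 0.894], "grip": 1}, {"travel": [0.353, 0.885, 0], "angular": [0, 0, 0.894], "grip": 1}, {"travel": [0.353, 0.885, 0], "angular": [0, 0, 0.894], "grip": 1}, {"travel": [0.353, 0.885, 0], "angular": [0, 0, 0.894], "grip": 1}, {"travel": [0.353, 0.885, 0], "angular": [0, 0, 0.894], "grip": 1}, {"travel": [0.353, 0.885, 0], "angular": [0, 0, 0.894], "grip": 1}, {"travel": [0.353, 0.885, 0], "angular": [0, 0, 0.894], "grip": 1}, {"travel": [0.353, 0.885, 0], "angular": [0, 0, 0.894], "grip": 1}])

```text
time: 1.43
ee_pos: [0.4021, 0.0191, 0.2266]
tcp_rot: [-180.0, -0.1, 71.6]
wrist_force: [-0.9, -0.1, -1.4]
opening: 0.0855
grasp_force: 0.0
```

Call:
carry_out(plan=[{"travel": [0.353, 0.885, 0], "angular": [0, 0, 0.88], "grip": 1}, {"travel": [0.353, 0.885, 0], "angular": [0, 0, 0.88], "grip": 1}, {"travel": [0.353, 0.885, 0], "angular": [0, 0, 0.88], "grip": 1}, {"travel": [0.353, 0.885, 0], "angular": [0, 0, 0.88], "grip": 1}, {"travel": [0.353, 0.885, 0], "angular": [0, 0, 0.88], "grip": 1}, {"travel": [0.353, 0.885, 0], "angular": [0, 0, 0.88], "grip": 1}, {"travel": [0.353, 0.885, 0], "angular": [0, 0, 0.88], "grip": 1}, {"travel": [0.353, 0.885, 0], "angular": [0, 0, 0.88], "grip": 1}])

```text
time: 2.1
ee_pos: [0.5081, 0.2844, 0.2242]
tcp_rot: [-179.8, 0.0, 96.7]
wrist_force: [0.0, -0.5, 0.0]
opening: 0.0856
grasp_force: 0.0
```

Call:
carry_out(plan=[{"travel": [-0.007, -0.011, -0.373], "angular": [-0.693, -0.082, 0], "grip": 1}, {"travel": [-0.007, -0.011, -0.373], "angular": [-0.693, -0.082, 0], "grip": 1}, {"travel": [-0.007, -0.011, -0.373], "angular": [-0.693, -0.082, 0], "grip": 1}, {"travel": [-0.007, -0.011, -0.373], "angular": [-0.693, -0.082, 0], "grip": 1}, {"travel": [-0.007, -0.011, -0.373], "angular": [-0.693, -0.082, 0], "grip": 1}])

```text
time: 2.52
ee_pos: [0.5036, 0.2765, 0.1132]
tcp_rot: [-179.8, 20.0, 96.7]
wrist_force: [0.7, 0.6, 0.6]
opening: 0.0853
grasp_force: 0.0
```

```bash
python3 - <<'E'
from h import *
o=monitor.get_obs();print(o['ee_pos'],o['tcp_rot'],o['q'].round(1))
a=shot('top','t1.png')['frame'][190:310,165:325];b=shot('side','s1.png')['frame'][230:350,240:400]
cv2.imwrite('pics/c1.png',np.vstack([cv2.resize(i,(400,300),interpolation=2) for i in(a,b)])[:,:,::-1])
E
```

```text
[0.50358436 0.27654079 0.11318693] [-179.76279154   20.04488926   96.7107795 ] [ 36.8  17.4   8.1  91.3 -17.1 121.8]
```

View pics/c1.png

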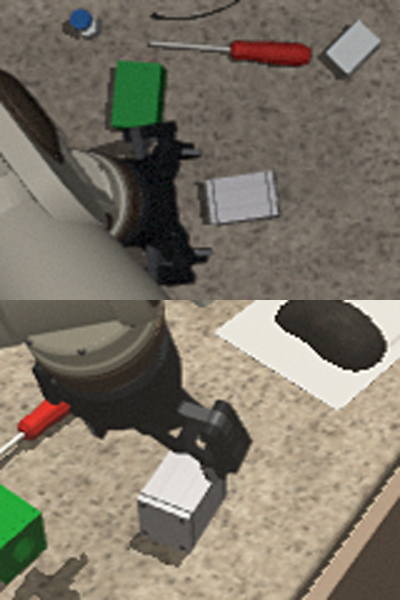

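The gripper is tilted with its body on the +y side, and the fingers straddle the spacer (side px about (309,300)). Descending along the tool axis.

Call:
carry_out(plan=[{"travel": [0.012, -0.055, -0.16], "angular": [0, 0, 0], "grip": 1}, {"travel": [0.012, -0.055, -0.16], "angular": [0, 0, 0], "grip": 1}, {"travel": [0.018, -0.085, -0.26], "angular": [0, 0, 0], "grip": 1}, {"travel": [0.022, -0.103, -0.316], "angular": [0, 0, 0], "grip": 1}, {"travel": [0.022, -0.103, -0.316], "angular": [0, 0, 0], "grip": 1}, {"travel": [0.022, -0.103, -0.316], "angular": [0, 0, 0], "grip": 1}])

```text
time: 3.12
ee_pos: [0.5118, 0.2453, 0.0226]
tcp_rot: [179.8, 19.9, 96.4]
wrist_force: [0.1, 0.5, 1.0]
opening: 0.0854
grasp_force: 0.0
```

Call:
carry_out(plan=[{"travel": [0, 0, -0.007], "angular": [0, 0, 0], "grip": 0.3}, {"travel": [0, 0, -0.007], "angular": [0, 0, 0], "grip": -0.3}, {"travel": [0, 0, -0.007], "angular": [0, 0, 0], "grip": -0.6}, {"travel": [0, 0, -0.007], "angular": [0, 0, 0], "grip": -1}, {"travel": [0, 0, -0.007], "angular": [0, 0, 0], "grip": -1}, {"travel": [0, 0, -0.007], "angular": [0, 0, 0], "grip": -1}, {"travel": [0, 0, -0.007], "angular": [0, 0, 0], "grip": -1}, {"travel": [0, 0, -0.007], "angular": [0, 0, 0], "grip": -1}], grip_force=70)

```text
time: 3.78
ee_pos: [0.5119, 0.2466, 0.02]
tcp_rot: [179.8, 19.9, 96.5]
wrist_force: [-0.8, 1.1, 6.5]
opening: 0.0428
grasp_force: 72.1
```

Call:
carry_out(plan=[{"travel": [0, 0, 0.1], "angular": [0, 0, 0], "grip": -1}, {"travel": [0, 0, 0.2], "angular": [0, 0, 0], "grip": -1}, {"travel": [0, 0, 0.5], "angular": [0.78, 0.093, 0], "grip": -1}, {"travel": [0, 0, 0.5], "angular": [0.78, 0.093, 0], "grip": -1}, {"travel": [0, 0, 0.5], "angular": [0.78, 0.093, 0], "grip": -1}, {"travel": [0, 0, 0.5], "angular": [0.78, 0.093, 0], "grip": -1}, {"travel": [0, 0, 0.5], "angular": [0.78, 0.093, 0], "grip": -1}])

```text
time: 4.37
ee_pos: [0.5115, 0.2444, 0.1692]
tcp_rot: [179.9, -2.5, 96.4]
wrist_force: [-0.9, 0.5, -1.7]
opening: 0.0434
grasp_force: 71.8
```

Call:
carry_out(plan=[{"travel": [0, 0, 0], "angular": [0.78, 0.093, 0], "grip": -1}, {"travel": [0, 0, 0], "angular": [0.78, 0.093, 0], "grip": -1}, {"travel": [0, 0, 0], "angular": [0.78, 0.093, 0], "grip": -1}, {"travel": [0, 0, 0], "angular": [0.78, 0.093, 0], "grip": -1}, {"travel": [0, 0, 0], "angular": [0.78, 0.093, 0], "grip": -1}])

```text
time: 4.78
ee_pos: [0.5103, 0.2447, 0.1652]
tcp_rot: [-179.5, -24.8, 96.2]
wrist_force: [-0.9, -0.5, -1.8]
opening: 0.0431
grasp_force: 71.8
```

Call:
carry_out(plan=[{"travel": [-0.03, 0.3, 0], "angular": [0.78, 0.093, 0], "grip": -1}, {"travel": [-0.03, 0.3, 0], "angular": [0.78, 0.093, 0], "grip": -1}, {"travel": [-0.03, 0.3, 0], "angular": [0.78, 0.093, 0], "grip": -1}, {"travel": [-0.03, 0.3, 0], "angular": [0.78, 0.093, 0], "grip": -1}, {"travel": [-0.03, 0.3, 0], "angular": [0.78, 0.093, 0], "grip": -1}, {"travel": [-0.03, 0.3, 0], "angular": [0.78, 0.093, 0], "grip": -1}])

```text
time: 5.28
ee_pos: [0.5022, 0.3357, 0.1678]
tcp_rot: [-179.6, -47.2, 96.3]
wrist_force: [-0.0, -0.3, -1.5]
opening: 0.0434
grasp_force: 71.9
```

Call:
carry_out(plan=[{"travel": [-0.03, 0.3, 0], "angular": [0.78, 0.093, 0], "grip": -1}, {"travel": [-0.03, 0.3, 0], "angular": [0.78, 0.093, 0], "grip": -1}, {"travel": [-0.03, 0.3, 0], "angular": [0.78, 0.093, 0], "grip": -1}, {"travel": [-0.03, 0.3, 0], "angular": [0.78, 0.093, 0], "grip": -1}, {"travel": [-0.03, 0.3, 0], "angular": [0.78, 0.093, 0], "grip": -1}, {"travel": [-0.03, 0.3, 0], "angular": [0.78, 0.093, 0], "grip": -1}])

```text
time: 5.78
ee_pos: [0.4937, 0.426, 0.1685]
tcp_rot: [-179.3, -69.8, 96.0]
wrist_force: [1.3, 0.5, -1.1]
opening: 0.0432
grasp_force: 72.0
```

```bash
python3 - <<'E'
from h import *
o=monitor.get_obs();print(o['time'],o['ee_pos'],o['tcp_rot'],o['q'].round(1),o['wrist_force'])
from scipy.spatial.transform import Rotation as R
print(R.from_euler('xyz',o['tcp_rot'],degrees=True).as_matrix().round(3))
a=shot('top','t2.png')['frame'][190:310,125:285];b=shot('side','s2.png')['frame'][260:440,180:420]
cv2.imwrite('pics/c2.png',np.vstack([cv2.resize(i,(400,300),interpolation=2) for i in(a,b)])[:,:,::-1])
E
```

```text
5.7833 [0.49368438 0.42595377 0.16852553] [-179.29749605  -69.79252636   96.00675154] [ 1.800e+01 -1.000e-01 -2.550e+01  3.670e+01  6.700e+01  1.203e+02] [ 1.3156786   0.46099801 -1.05452555]
[[-0.036  0.993 -0.11 ]
 [ 0.344  0.116  0.932]
 [ 0.938 -0.004 -0.345]]
```

View pics/c2.png

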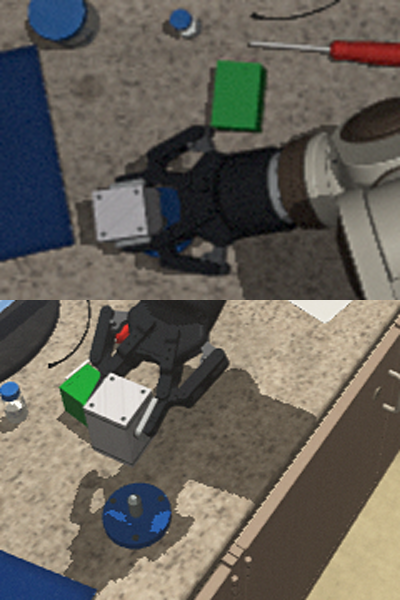

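Hole end down and closed face (four dots) up: face centre is about top (175,274) and side (250,321), and the pin tip is at side (260,378). Next I'll triangulate the face and compare it with the stand.

```bash
python3 - <<'E'
from h import *
def tri(L):
    A=[];b=[]
    for c,u,v in L:
        o,d=ray(c,u,v);d/=np.linalg.norm(d);P=np.eye(3)-np.outer(d,d);A.append(P);b.append(P@o)
    return np.linalg.lstsq(np.vstack(A),np.hstack(b),rcond=None)[0]
t=dict(np.load('pics/top2.npz' if 0 else 'pics/t2.npz'));s=dict(np.load('pics/s2.npz'))
r=[]
for c,(u,v),R,thr in((t,(175,274),20,135),(s,(250,321),30,150)):
    h=cv2.cvtColor(c['frame'],cv2.COLOR_RGB2HSV);m=cv2.inRange(h,(0,0,thr),(180,22,255))
    k=np.zeros_like(m);k[v-R:v+R,u-R:u+R]=1;m=cv2.morphologyEx(m*k,cv2.MORPH_OPEN,np.ones((3,3)))
    cs=max(cv2.findContours(m,0,2)[0],key=cv2.contourArea);e=cv2.minAreaRect(cs);print(e,cv2.boxPoints(e).round(1).tolist())
    M=cv2.moments(cv2.convexHull(cs));p=(M['m10']/M['m00'],M['m01']/M['m00']);r.append((c,*p));print(p,onz(c,*p,.1955))
print('face',tri(r))
t0=dict(np.load('pics/top0.npz'));s0=dict(np.load('pics/side0.npz'))
print('base',tri([(t0,189.19,278.55),(s0,261.59,388.94)]))
# pin tip in each view: bright spot near centre
for c,(u,v) in((t0,(189,279)),(s0,(261,383))):
    g=c['frame'][v-14:v+14,u-14:u+14].astype(int);m=(g.max(2)-g.min(2)<45).astype(np.uint8)
    n,l,st,ce=cv2.connectedComponentsWithStats(m);print([(st[i].tolist(),(ce[i]+[u-14,v-14]).round(1).tolist()) for i in range(1,n) if 8<st[i][4]])
print('predicted pin tip at',[proj(c,np.array([.492,.428,.042])).round(1) for c in(t0,s0)])
E
```

```text
((172.5, 274.5), (19.0, 19.0), 90.0) [[163.0, 265.0], [182.0, 265.0], [182.0, 284.0], [163.0, 284.0]]
(172.45930533955416, 274.6127527216174) [0.49470401 0.42282181 0.1955    ]
((250.62786865234375, 318.9934387207031), (30.462230682373047, 26.167743682861328), 23.629377365112305) [[231.39999389648438, 324.8999938964844], [241.89999389648438, 300.8999938964844], [269.79998779296875, 313.1000061035156], [259.29998779296875, 337.1000061035156]]
(250.59022556390977, 319.1558897243108) [0.49465709 0.42238763 0.1955    ]
face [0.49457014 0.42264718 0.19586509]
base [0.49377124 0.42752095 0.00398909]
[([0, 0, 14, 28, 120], [178.4, 277.9]), ([18, 0, 10, 8, 33], [199.4, 266.9]), ([9, 11, 8, 6, 40], [187.5, 278.3]), ([17, 19, 11, 9, 39], [199.1, 289.8])]
[([0, 0, 10, 7, 35], [249.9, 370.9]), ([10, 8, 9, 14, 104], [260.6, 383.3])]
predicted pin tip at [array([185.7, 278.7]), array([260., 378.])]
```

Call:
carry_out(plan=[{"travel": [-0.005, 0.015, -0.1], "angular": [0, 0, 0], "grip": -1}, {"travel": [-0.005, 0.015, -0.2], "angular": [0, 0, 0], "grip": -1}, {"travel": [-0.005, 0.015, -0.26], "angular": [0, 0, 0], "grip": -1}, {"travel": [-0.005, 0.015, -0.26], "angular": [0, 0, 0], "grip": -1}, {"travel": [-0.005, 0.015, -0.26], "angular": [0, 0, 0], "grip": -1}])

```text
time: 6.3
ee_pos: [0.4923, 0.4304, 0.0909]
tcp_rot: [-179.2, -70.0, 96.0]
wrist_force: [-0.1, -0.1, -1.4]
opening: 0.043
grasp_force: 72.0
```

```bash
python3 - <<'E'
from h import *
o=monitor.get_obs();print(o['time'],o['ee_pos'],o['tcp_rot'],o['wrist_force'])
a=shot('top','t3.png')['frame'][230:320,125:245];b=shot('side','s3.png')['frame'][330:420,200:320]
cv2.imwrite('pics/c3.png',np.hstack([cv2.resize(i,(400,300),interpolation=2) for i in(a,b)])[:,:,::-1])
E
```

```text
6.3 [0.49234005 0.43035473 0.09090545] [-179.21234902  -69.95689291   95.95992678] [-0.14207199 -0.09565917 -1.36383169]
```

View pics/c3.png

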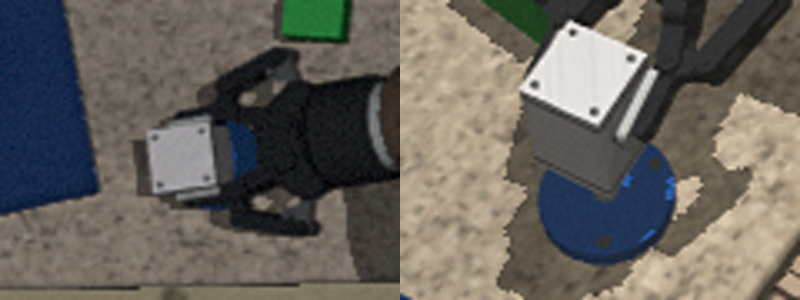

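The spacer is over the base with its bottom edge about 10 mm above the pin tip (side crop (605,190)). Descending gently and watching the force.

Call:
carry_out(plan=[{"travel": [0, 0, -0.02], "angular": [0, 0, 0], "grip": -1}, {"travel": [0, 0, -0.035], "angular": [0, 0, 0], "grip": -1}, {"travel": [0, 0, -0.05], "angular": [0, 0, 0], "grip": -1}, {"travel": [0, 0, -0.06], "angular": [0, 0, 0], "grip": -1}, {"travel": [0, 0, -0.06], "angular": [0, 0, 0], "grip": -1}])

```text
time: 6.82
ee_pos: [0.4913, 0.4301, 0.0715]
tcp_rot: [-179.0, -70.0, 95.8]
wrist_force: [-0.1, 0.5, -1.6]
opening: 0.0433
grasp_force: 72.0
```

Call:
carry_out(plan=[{"travel": [0, 0, -0.015], "angular": [0, 0, 0], "grip": -1}, {"travel": [0, 0, -0.03], "angular": [0, 0, 0], "grip": -1}, {"travel": [0, 0, -0.043], "angular": [0, 0, 0], "grip": -1}, {"travel": [0, 0, -0.05], "angular": [0, 0, 0], "grip": -1}, {"travel": [0, 0, -0.05], "angular": [0, 0, 0], "grip": -1}])

```text
time: 7.23
ee_pos: [0.4914, 0.4302, 0.0566]
tcp_rot: [-179.0, -70.0, 95.8]
wrist_force: [-0.5, 0.3, -1.8]
opening: 0.0433
grasp_force: 72.0
```

Call:
carry_out(plan=[{"travel": [0, 0, -0.006], "angular": [0, 0, 0], "grip": -1}, {"travel": [0, 0, -0.01], "angular": [0, 0, 0], "grip": -1}, {"travel": [0, 0, -0.014], "angular": [0, 0, 0], "grip": -1}, {"travel": [0, 0, -0.014], "angular": [0, 0, 0], "grip": -1}])

```text
time: 7.57
ee_pos: [0.4916, 0.4303, 0.0531]
tcp_rot: [-179.2, -70.0, 96.0]
wrist_force: [-0.7, 0.3, -1.2]
opening: 0.0433
grasp_force: 72.0
```

Call:
carry_out(plan=[{"travel": [0, 0, -0.004], "angular": [0, 0, 0], "grip": -1}, {"travel": [0, 0, -0.007], "angular": [0, 0, 0], "grip": -1}, {"travel": [0, 0, -0.007], "angular": [0, 0, 0], "grip": -1}, {"travel": [0, 0, -0.007], "angular": [0, 0, 0], "grip": -1}])

```text
time: 7.9
ee_pos: [0.4917, 0.4303, 0.0511]
tcp_rot: [-179.2, -70.0, 96.0]
wrist_force: [-0.4, 0.1, -1.7]
opening: 0.0431
grasp_force: 72.0
```

Call:
carry_out(plan=[{"travel": [0, 0, -0.004], "angular": [0, 0, 0], "grip": -1}, {"travel": [0, 0, -0.007], "angular": [0, 0, 0], "grip": -1}, {"travel": [0, 0, -0.007], "angular": [0, 0, 0], "grip": -1}, {"travel": [0, 0, -0.007], "angular": [0, 0, 0], "grip": -1}])

```text
time: 8.23
ee_pos: [0.4917, 0.4303, 0.049]
tcp_rot: [-179.2, -70.0, 96.0]
wrist_force: [-0.2, -0.3, -1.9]
opening: 0.0431
grasp_force: 72.2
```

Call:
carry_out(plan=[{"travel": [0, 0, -0.004], "angular": [0, 0, 0], "grip": -1}, {"travel": [0, 0, -0.007], "angular": [0, 0, 0], "grip": -1}, {"travel": [0, 0, -0.007], "angular": [0, 0, 0], "grip": -1}])

```text
time: 8.48
ee_pos: [0.4919, 0.4306, 0.0489]
tcp_rot: [-179.5, -70.2, 96.3]
wrist_force: [-3.9, -3.1, 9.4]
opening: 0.0433
grasp_force: 73.0
```

Contact at about 11 N, at the expected seat height. Holding with slightly more push.

Call:
carry_out(plan=[{"travel": [0, 0, -0.002], "angular": [0, 0, 0], "grip": -1}, {"travel": [0, 0, -0.003], "angular": [0, 0, 0], "grip": -1}, {"travel": [0, 0, -0.003], "angular": [0, 0, 0], "grip": -1}, {"travel": [0, 0, -0.003], "angular": [0, 0, 0], "grip": -1}, {"travel": [0, 0, -0.003], "angular": [0, 0, 0], "grip": -1}])

```text
time: 8.9
ee_pos: [0.492, 0.4307, 0.0489]
tcp_rot: [-179.5, -70.3, 96.4]
wrist_force: [-5.6, -7.7, 13.2]
opening: 0.0433
grasp_force: 73.4
```

```bash
python3 - <<'E'
from h import *
o=monitor.get_obs();print(o['time'],o['ee_pos'],o['tcp_rot'],o['wrist_force'])
a=shot('top','t4.png')['frame'][230:320,125:245];b=shot('side','s4.png')['frame'][330:420,200:320]
cv2.imwrite('pics/c4.png',np.hstack([cv2.resize(i,(400,300),interpolation=2) for i in(a,b)])[:,:,::-1])
E
```

```text
8.9 [0.49197919 0.43074318 0.04894813] [-179.5355176   -70.27831962   96.39065856] [-5.56481468 -7.72775199 13.18157791]
```

View pics/c4.png

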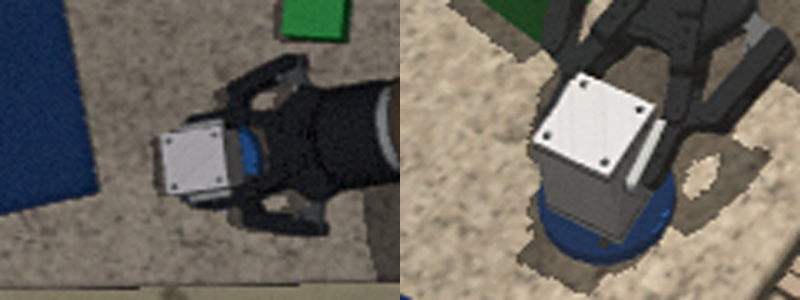

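The spacer sits flush on the blue base (side crop (610,235)) with about 13 N on the wrist, held over 0.2 s. Lifting off, then turning 180° about the tool's horizontal heading.

Call:
carry_out(plan=[{"travel": [0, 0, 0.06], "angular": [0, 0, 0], "grip": -1}, {"travel": [0, 0, 0.12], "angular": [0, 0, 0], "grip": -1}, {"travel": [0, 0, 0.2], "angular": [0, 0, 0], "grip": -1}, {"travel": [0, 0, 0.3], "angular": [0, 0, 0], "grip": -1}, {"travel": [0, 0, 0.42], "angular": [0, 0, 0], "grip": -1}, {"travel": [0, 0, 0.54], "angular": [0, 0, 0], "grip": -1}, {"travel": [0, 0, 0.64], "angular": [0, 0, 0], "grip": -1}, {"travel": [0, 0, 0.7], "angular": [0, 0, 0], "grip": -1}])

```text
time: 9.67
ee_pos: [0.4921, 0.4305, 0.2608]
tcp_rot: [179.9, -70.1, 96.8]
wrist_force: [-0.2, 0.8, -2.0]
opening: 0.0434
grasp_force: 72.0
```

Call:
carry_out(plan=[{"travel": [0, -0.1, 0], "angular": [0.105, -0.891, 0], "grip": -1}, {"travel": [0, -0.1, 0], "angular": [0.105, -0.891, 0], "grip": -1}, {"travel": [0, -0.1, 0], "angular": [0.105, -0.891, 0], "grip": -1}, {"travel": [0, -0.1, 0], "angular": [0.105, -0.891, 0], "grip": -1}, {"travel": [0, -0.1, 0], "angular": [0.105, -0.891, 0], "grip": -1}, {"travel": [0, -0.1, 0], "angular": [0.105, -0.891, 0], "grip": -1}])

```text
time: 10.17
ee_pos: [0.4911, 0.4002, 0.2559]
tcp_rot: [125.8, -58.2, 146.4]
wrist_force: [-0.1, -0.2, -2.1]
opening: 0.0431
grasp_force: 72.2
```

```bash
cat > st.py <<'E'
from h import *
from scipy.spatial.transform import Rotation as R
o=monitor.get_obs();M=R.from_euler('xyz',o['tcp_rot'],degrees=True).as_matrix()
h=-M[:,0]*np.cos(np.radians(20))+M[:,2]*np.sin(np.radians(20))
print(o['time'],o['ee_pos'].round(4),o['q'].round(1),o['qd'].round(1),'h',h.round(3),'d',M[:,2].round(3),o['grasp_force'])
E
python3 st.py
```

```text
10.1667 [0.4911 0.4002 0.2559] [ 16.2 -14.4 -32.   28.4  64.6 110.2] [-0.   1.4  2.   1.3  0.1  0.2] h [ 0.425  0.05  -0.904] d [ 0.035  0.95  -0.309] 72.22615169361234
```

Call:
carry_out(plan=[{"travel": [0, 0, 0], "angular": [0.105, -0.891, 0], "grip": -1}, {"travel": [0, 0, 0], "angular": [0.105, -0.891, 0], "grip": -1}, {"travel": [0, 0, 0], "angular": [0.105, -0.891, 0], "grip": -1}, {"travel": [0, 0, 0], "angular": [0.105, -0.891, 0], "grip": -1}, {"travel": [0, 0, 0], "angular": [0.105, -0.891, 0], "grip": -1}, {"travel": [0, 0, 0], "angular": [0.105, -0.891, 0], "grip": -1}])

```text
time: 10.67
ee_pos: [0.4917, 0.4004, 0.2556]
tcp_rot: [105.5, -36.4, 161.6]
wrist_force: [0.6, 0.1, -1.6]
opening: 0.0435
grasp_force: 72.2
```

Call:
carry_out(plan=[{"travel": [0, 0, 0], "angular": [0.105, -0.891, 0], "grip": -1}, {"travel": [0, 0, 0], "angular": [0.105, -0.891, 0], "grip": -1}, {"travel": [0, 0, 0], "angular": [0.105, -0.891, 0], "grip": -1}, {"travel": [0, 0, 0], "angular": [0.105, -0.891, 0], "grip": -1}, {"travel": [0, 0, 0], "angular": [0.105, -0.891, 0], "grip": -1}, {"travel": [0, 0, 0], "angular": [0.105, -0.891, 0], "grip": -1}])

```text
time: 11.17
ee_pos: [0.4923, 0.4005, 0.2556]
tcp_rot: [94.7, -12.7, 166.2]
wrist_force: [-0.2, 1.2, -2.3]
opening: 0.0428
grasp_force: 72.3
```

```bash
python3 st.py
```

```text
11.1667 [0.4923 0.4005 0.2556] [ 17.2 -20.  -53.3 -24.2  59.7  94.8] [-0.  -0.8  1.1  0.9 -0.1  0.1] h [ 0.966  0.115 -0.233] d [ 0.22   0.972 -0.08 ] 72.26470811292529
```

Call:
carry_out(plan=[{"travel": [0, 0.1, 0.35], "angular": [0.105, -0.891, 0], "grip": -1}, {"travel": [0, 0.1, 0.35], "angular": [0.105, -0.891, 0], "grip": -1}, {"travel": [0, 0.1, 0.35], "angular": [0.105, -0.891, 0], "grip": -1}, {"travel": [0, 0.1, 0.35], "angular": [0.105, -0.891, 0], "grip": -1}, {"travel": [0, 0.1, 0.35], "angular": [0.105, -0.891, 0], "grip": -1}, {"travel": [0, 0.1, 0.35], "angular": [0.105, -0.891, 0], "grip": -1}])

```text
time: 11.67
ee_pos: [0.4922, 0.4306, 0.3603]
tcp_rot: [85.8, 11.4, 166.4]
wrist_force: [0.5, 1.4, -1.6]
opening: 0.0433
grasp_force: 72.3
```

```bash
python3 st.py
```

```text
11.6667 [0.4922 0.4306 0.3603] [ 20.8 -20.5 -50.9 -37.8  56.2  84.7] [-0.3 -0.3 -0.8  0.5 -0.2  0.3] h [0.971 0.116 0.211] d [0.221 0.973 0.071] 72.29806624352932
```

Call:
carry_out(plan=[{"travel": [0, 0.05, 0.2], "angular": [0.107, -0.9, 0], "grip": -1}, {"travel": [0, 0.05, 0.2], "angular": [0.107, -0.9, 0], "grip": -1}, {"travel": [0, 0.05, 0.2], "angular": [0.107, -0.9, 0], "grip": -1}, {"travel": [0, 0.05, 0.2], "angular": [0.107, -0.9, 0], "grip": -1}, {"travel": [0, 0.05, 0.2], "angular": [0.107, -0.9, 0], "grip": -1}, {"travel": [0, 0.05, 0.2], "angular": [0.107, -0.9, 0], "grip": -1}])

```text
time: 12.17
ee_pos: [0.4927, 0.4454, 0.4193]
tcp_rot: [75.1, 35.4, 162.0]
wrist_force: [0.6, 1.9, -2.0]
opening: 0.0431
grasp_force: 72.3
```

```bash
python3 st.py
```

```text
12.1667 [0.4927 0.4454 0.4193] [ 21.9 -13.5 -47.7 -56.8  56.8  72.8] [ 0.1 -1.5  0.1  0.6 -0.2  0.1] h [0.782 0.093 0.616] d [0.157 0.965 0.21 ] 72.34722834080458
```

Call:
carry_out(plan=[{"travel": [0, 0, 0.05], "angular": [0.107, -0.9, 0], "grip": -1}, {"travel": [0, 0, 0.05], "angular": [0.107, -0.9, 0], "grip": -1}, {"travel": [0, 0, 0.05], "angular": [0.107, -0.9, 0], "grip": -1}, {"travel": [0, 0, 0.05], "angular": [0.107, -0.9, 0], "grip": -1}, {"travel": [0, 0, 0.05], "angular": [0.107, -0.9, 0], "grip": -1}, {"travel": [0, 0, 0.05], "angular": [0.107, -0.9, 0], "grip": -1}])

```text
time: 12.67
ee_pos: [0.4927, 0.4455, 0.4356]
tcp_rot: [54.9, 57.7, 147.0]
wrist_force: [-0.3, 0.2, -2.6]
opening: 0.0437
grasp_force: 72.4
```

```bash
python3 st.py
```

```text
12.6667 [0.4927 0.4455 0.4356] [ 21.   -0.7 -42.6 -81.3  61.   62.9] [ 0.2 -1.9 -0.7  0.5 -0.2  0.1] h [0.434 0.052 0.899] d [0.038 0.951 0.307] 72.371562179178
```

Call:
carry_out(plan=[{"travel": [0, 0, 0], "angular": [0.107, -0.9, 0], "grip": -1}, {"travel": [0, 0, 0], "angular": [0.107, -0.9, 0], "grip": -1}, {"travel": [0, 0, 0], "angular": [0.107, -0.9, 0], "grip": -1}, {"travel": [0, 0, 0], "angular": [0.107, -0.9, 0], "grip": -1}, {"travel": [0, 0, 0], "angular": [0.107, -0.9, 0], "grip": -1}, {"travel": [0, 0, 0], "angular": [0.107, -0.9, 0], "grip": -1}, {"travel": [0, 0, 0], "angular": [0.107, -0.9, 0], "grip": -1}, {"travel": [0, 0, 0], "angular": [0.107, -0.9, 0], "grip": -1}])

```text
time: 13.33
ee_pos: [0.4913, 0.4452, 0.437]
tcp_rot: [-0.9, 70.0, 95.9]
wrist_force: [0.3, -0.2, -1.8]
opening: 0.0431
grasp_force: 72.4
```

```bash
python3 st.py; python3 - <<'E'
from h import *
a=shot('top','t5.png')['frame'][190:310,85:245];b=shot('side','s5.png')['frame'][80:320,60:380]
cv2.imwrite('pics/c5.png',np.hstack([cv2.resize(i,(400,300),interpolation=2) for i in(a,b)])[:,:,::-1])
E
```

```text
13.3333 [0.4913 0.4452 0.437 ] [  20.    12.9  -33.2 -104.3   66.2   55.5] [-0.1  0.2  0.1 -1.   0.1 -0.3] h [-0.005 -0.001  1.   ] d [-0.113  0.933  0.343] 72.37616389989853
```

View pics/c5.png

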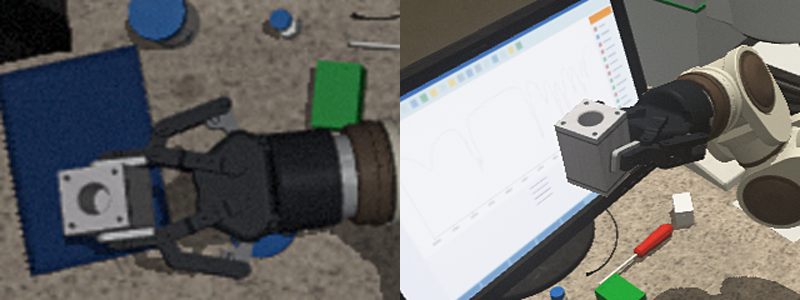

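The hole faces straight up (top crop (95,198), side crop (595,120)). The spacer is held still at z≈0.43 with 72 N of grip, so I'm handing the job in.

```bash
python3 -c "
from workcell import ticket;print(ticket.job_done())"
```

```text
the job is handed in; nothing more can be done
None
```

I handed the job in at 13.3 s. The spacer was seated on the pin's blue base with about 13 N of push, then turned over. It is held still with the hole straight up, its middle about 0.43 m above the worktop, clear of the pin. The hand-in call returned no verdict.

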